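Stack drilled plates on the fixture, pin them and switch the clamp over

TASK

Stack all the loose drilled plates squarely between the guide posts of the drilling fixture block, one on another with their holes lined up over its two bores. Then take the two locating pins from their stand and put one down through the pile into each bore, fully home, and after that push the clamp switch's toggle lever fully over, away from the robot. Leave the blank without holes and the oil bottle where they are and standing.

Things in the scene. Friction and masses are not known exactly. Their poses are not given: they have to be found in the camera images.
- plate0: loose flat bare-aluminium plate 110 x 60 x 10 mm, lying flat, with two round 14 mm through-holes on its long (x) centreline 38 mm either side of the middle; all such plates are alike and three to five are present. Origin: centre of its underside, x along the 110 mm length, y along the 60 mm width, z up
- plate1: loose flat bare-aluminium plate 110 x 60 x 10 mm, lying flat, with two round 14 mm through-holes on its long (x) centreline 38 mm either side of the middle; all such plates are alike and three to five are present. Origin: centre of its underside, x along the 110 mm length, y along the 60 mm width, z up
- plate2: loose flat bare-aluminium plate 110 x 60 x 10 mm, lying flat, with two round 14 mm through-holes on its long (x) centreline 38 mm either side of the middle; all such plates are alike and three to five are present. Origin: centre of its underside, x along the 110 mm length, y along the 60 mm width, z up
- plate3: loose flat bare-aluminium plate 110 x 60 x 10 mm, lying flat, with two round 14 mm through-holes on its long (x) centreline 38 mm either side of the middle; all such plates are alike and three to five are present. Origin: centre of its underside, x along the 110 mm length, y along the 60 mm width, z up
- plate4: loose flat bare-aluminium plate 110 x 60 x 10 mm, lying flat, with two round 14 mm through-holes on its long (x) centreline 38 mm either side of the middle; all such plates are alike and three to five are present. Origin: centre of its underside, x along the 110 mm length, y along the 60 mm width, z up
- fixture: fixed dark steel block 160 x 110 x 40 mm high, two round bores in its top on the long (x) centreline, 38 mm either side of the middle. Origin: centre of underside, x along the length, z up. Six 10 mm guide posts rise to 85 mm above the bench round the pile's place: four at x = +-44, y = +-41 mm, two at x = +-66, y = 0; a centred plate has 6 mm of play to each
- fixture_hole0 (a point): centre of the mouth of one bore, at the fixture's top face (40 mm above the bench). The bore is 12.5 mm in diameter and 35 mm deep; a pin fully home in it has its foot 5 mm above the bench
- fixture_hole1 (a point): centre of the mouth of the other bore, at the fixture's top face; same sizes
- stand: fixed black plastic pin stand, block 70 x 120 x 45 mm high, with two 13 mm square holes 35 mm deep on its y centreline, 32 mm either side of the middle, each holding one pin; origin centre of the underside, y along the 120 mm length
- pinA: steel locating pin, 133 mm long overall, upright: thin shaft 10 mm in diameter and 100 mm long with a chamfered foot, then a 20 mm diameter, 33 mm long cylindrical grip at the top. Starts in the stand, foot 10 mm above the bench. Origin: centre of the foot, z up along the pin; its grip spans z = 100 to 133 mm; its yaw does not matter
- pinB: steel locating pin, 133 mm long overall, upright: thin shaft 10 mm in diameter and 100 mm long with a chamfered foot, then a 20 mm diameter, 33 mm long cylindrical grip at the top. Starts in the stand, foot 10 mm above the bench. Origin: centre of the foot, z up along the pin; its grip spans z = 100 to 133 mm; its yaw does not matter (the second, identical pin)
- lever_base: fixed grey clamp-switch block 70 x 50 x 25 mm high that carries the toggle lever; origin centre of the underside; the lever's hinge runs along its y axis 22 mm above the bench; the lever swings towards its +x, which points away from the robot (turned up to 0.3 rad)
- lever (a joint): toggle lever, 10 mm steel rod 80 mm long from the hinge with a black 26 mm ball at its end. Angle in rad: 0 leans 0.5 rad towards the robot (-x of its block), 0.5 is upright, 1.0 is fully over, away from the robot. Stays where it is left; light to push (about 1 N)
- lever_tip (a point): centre of the ball at the end of the toggle lever
- blank: loose square aluminium blank 80 x 80 x 10 mm without holes, not part of the job; stays where it is. Origin: centre of its underside
- oil: white plastic oil bottle 54 mm in diameter, 120 mm tall, standing on the bench, not part of the job. Origin: centre of its underside
Things that resemble listed ones, but are neither listed nor needed, are in the scene too. Leave any turquoise look-alike of the pinA alone. Leave any red look-alike of the lever_base alone.

How it is judged:
On the way, in this order (a step that is already met when the one before it is completed fails the run):
1. all plates that are present lie stacked squarely on the fixture (horizontal distance between each of plate0, plate1, plate2, plate3, plate4 and fixture below 0.008 m and angle between the x axis of each of plate0, plate1, plate2, plate3, plate4 and the x axis of fixture, either way round below 0.08 rad and angle between the z axis of each of plate0, plate1, plate2, plate3, plate4 and the z axis of fixture, either way round below 0.05 rad and height (world z) of each of plate0, plate1, plate2, plate3, plate4 above 0.035 m), for 0.2 s.
2. a pin stands home in each bore ((((horizontal distance between pinA and fixture_hole0 below 0.004 m and z of pinA in the frame of fixture below 0.01 m and angle between pinA's own z axis and vertical below 0.12 rad) and (horizontal distance between pinB and fixture_hole1 below 0.004 m and z of pinB in the frame of fixture below 0.01 m and angle between pinB's own z axis and vertical below 0.12 rad)) or ((horizontal distance between pinA and fixture_hole1 below 0.004 m and z of pinA in the frame of fixture below 0.01 m and angle between pinA's own z axis and vertical below 0.12 rad) and (horizontal distance between pinB and fixture_hole0 below 0.004 m and z of pinB in the frame of fixture below 0.01 m and angle between pinB's own z axis and vertical below 0.12 rad)))), for 0.2 s.
3. the toggle lever is pushed over (value of joint lever above 0.85 rad), for 0.2 s.
At the end, for the whole second after the job is handed in: Every plate present lies flat in one pile on the fixture, its centre within 8 mm of the fixture's centre and turned less than 0.1 rad from it; one pin stands in each bore, within 4 mm of its centre, its foot within 5 mm of the bore's floor; the lever is past 0.85 rad; all is at rest (all of step 1 and (((horizontal distance between pinA and fixture_hole0 below 0.004 m and z of pinA in the frame of fixture below 0.01 m and angle between pinA's own z axis and vertical below 0.12 rad) and (horizontal distance between pinB and fixture_hole1 below 0.004 m and z of pinB in the frame of fixture below 0.01 m and angle between pinB's own z axis and vertical below 0.12 rad)) or ((horizontal distance between pinA and fixture_hole1 below 0.004 m and z of pinA in the frame of fixture below 0.01 m and angle between pinA's own z axis and vertical below 0.12 rad) and (horizontal distance between pinB and fixture_hole0 below 0.004 m and z of pinB in the frame of fixture below 0.01 m and angle between pinB's own z axis and vertical below 0.12 rad))) and value of joint lever above 0.85 rad and linear speed of each of plate0, plate1, plate2, plate3, plate4, pinA, pinB below 0.02 m/s); the robot touches nothing.
It fails at once if the blank is moved more than 5 cm (distance of blank from where it was at the start of the episode above 0.05 m).
It fails at once if the oil bottle is moved more than 5 cm or knocked over (distance of oil from where it was at the start of the episode above 0.05 m or angle between oil's own z axis and vertical above 0.6 rad).
Of plate0, plate1, plate2, plate3, plate4 only 3 to 5 are there at a start; the rules pass over those that are not, and their reading is None.
At some moment in a run one of plate0, plate1, plate2, plate3, plate4 may be knocked a few centimetres aside while the robot is not near it.
It also fails if it takes over 210 s, if anything falls off the work surface, if the arm or the gripper's body presses on something with over 40 N, if the wrist force passes 120 N, or if a joint passes its speed limit or range.

ROBOT

A 6-joint arm with a two-finger parallel gripper is mounted at the origin on the work surface. World frame = base frame: x ahead of the robot, y to its left, z up, the work surface at z = 0. Lengths are in m, angles in rad, forces in N, time in s.
With the tool pointing down it reaches from about 0.375 to 0.9 m from the base axis. Payload 3.1 kg.
Tool frame: the origin (TCP) lies midway between the tips of the shut fingers; the grasp point (between the pads) lies 19 mm behind it; z points along the fingers, y is the line along which they close (so a half turn about z gives the same grasp; the last joint's range is limited). The gripper opens to 87 mm and grips with 3 to 60 N. Pads are 19 mm wide; open, the fingers measure 117 mm over their backs; the gripper's body (75 mm by 190 mm) begins 51 mm behind the grasp point.
Start: joints at [1.065, 0.527, 1.433, -0, 1.181, -0.178], TCP at [0.201, 0.592, 0.223] pointing down, gripper open.
Joint ranges: [-3.08, 3.08], [-0.75, 2.2], [0.22, 2.44], [-1.43, 4.57], [0, 2.65], [-2.85, 2.85]. Speed limits (rad/s): [2.79, 2.79, 3.14, 3.14, 3.14, 3.14].

INTERFACE

Orientations are given as a unit quaternion [x, y, z, w].
In Python, from rig import robot gives the robot as it stands.
- The arm moves only by the shell command python3 -m jog 'ROWS' [FORCE]. ROWS is a JSON object of lists of equal length, an entry for each row: "dp": the shift along the tool's x, y, z in mm, a list of three; "delta_rot": the turn, a rotation vector about the tool's x, y, z in rad, a list of three; "gripper": the opening, from -1 (shut) to 1 (fully open). A call has 1 to 12 rows; each row is the pose to reach, as a shift and turn from the pose commanded when the call began, along the tool's axes at that moment; what a row does not reach only later rows make up. A row lasts 1/10 s, in which the tool goes at most 50 mm and 8.59 degrees, less where a joint would pass 70% of its speed; a pose out of reach is approached as far as the arm can. A call with a gripper value outside its range is refused whole. The fingers move at their own pace and stop on an object; FORCE is the grip in N (left out, the last holds). Time passes only in rows, so rows that repeat a pose let the fingers close. It gives the time, the measured TCP pose, the force, the opening and the grip force at its end, in the units of the state.
- robot.get_obs(): the state, without advancing time (a new reading comes with each control period).
- robot.camera(name): name is "side" or "top"; returns the picture (384x512x3 uint8, red, green, blue); there is no depth.
- robot.camera_model(name): a dict with "fx", "fy", "cx", "cy" (pixels), "xyz" and "orientation" of the camera in the world. Camera axes: x right, y down, z forward; pixel columns grow to the right and rows downward; lengths in m; the calibration is good to about 2 mm. A picture is of the moment at which its call begins. camera_model takes no time and is no camera call.
- robot.hand_in(): hands the job in; it is judged then, once.
Trained networks look in the newest picture that a camera, given by its name, has taken for a name from the list of things; names that differ only in an ending like _2 or _b are one class to them, and where a whole thing is asked for, a point or a joint stands for the part that bears it (a point fixed in the world has none). Each returns a list of dicts, best first, with "score" (0 to 1); they miss things now and then, are a little off and sometimes report something else, mostly with a low value. They report only what shows in the picture. A call takes as long as a camera call. They do not tell look-alikes from the thing itself.
- robot.search_frame(name, camera): "rect" ([left, top, right, bottom] in pixels, round what is visible of it).
The state is a dict: "time": time; "q": joint angles; "joint_velocities": joint speeds; "joint_torque": joint torques, N m; "position": TCP position; "tool_rot": TCP orientation; "ft_force": force on the tool from outside, world axes, zero at the start; "moment": the same for the moment, N m; "grip_width": finger opening in m; "grip_force": force on a finger pad.
Only numpy, scipy, OpenCV 4.12 (cv2) and the standard library are available. Lean on these libraries where they do the work, as an engineer would, in place of code of your own. Each camera call takes 0.05 s, during which the arm holds its last target. There are 200 camera calls.

## Working session

There is one attempt and no reset: what is moved stays moved. The work goes in short steps, Python scripts to look and compute and a shell command to move; the robot and the scene stay as the last step left them, time stands still between calls to the robot, and variables do not carry over. Pictures are saved under pics/ and viewed, at most 14 in all, crops included, and the job is handed in when it is done.

```bash
ls; mkdir -p pics; cat > h.py <<'E'
import numpy as np, cv2
from scipy.spatial.transform import Rotation as R
from rig import robot
def cam(n):
    m=robot.camera_model(n); return m,R.from_quat(m["orientation"]).as_matrix(),np.array(m["xyz"])
def ray(n,u,v,z):
    m,Rm,t=cam(n); d=Rm@np.array([(u-m["cx"])/m["fx"],(v-m["cy"])/m["fy"],1]); return t+d*(z-t[2])/d[2]
def proj(n,p):
    m,Rm,t=cam(n); c=Rm.T@(np.array(p)-t); return np.array([m["fx"]*c[0]/c[2]+m["cx"],m["fy"]*c[1]/c[2]+m["cy"]])
def save(n,f,crop=None,s=1):
    im=robot.camera(n)[:,:,::-1].copy()
    cv2.imwrite(f"pics/{f}_raw.png",im)
    if crop: l,t,r,b=crop; im=im[t:b,l:r]
    cv2.imwrite(f"pics/{f}.png",cv2.resize(im,None,fx=s,fy=s,interpolation=cv2.INTER_CUBIC)); return im
E
python3 - <<'E'
from h import *
print({k:v for k,v in robot.get_obs().items() if k in("time","position","tool_rot","grip_width")})
for n in("top","side"):
    print(robot.camera_model(n)); save(n,n+"0",s=1.56)
for n in("plate0","fixture","stand","pinA","lever_base","lever_tip","blank","oil"):
    for c in("top","side"):
        print(n,c,[(np.round(d["rect"]).astype(int).tolist(),round(d["score"],2)) for d in robot.search_frame(n,c)])
E
```

```text
pics
{'time': 0.0, 'position': array([0.20025761, 0.59129219, 0.2215739 ]), 'tool_rot': array([ 1.62698119e-01,  9.86675319e-01, -1.00481941e-03, -3.57393077e-04]), 'grip_width': 0.08696705669093872}
{'fx': 351.8601551963616, 'fy': 351.8601551963616, 'cx': 255.88649201430525, 'cy': 190.40420510744613, 'xyz': array([ 0.44534407, -0.0073661 ,  0.94209625]), 'orientation': array([ 0.70674109, -0.7040659 ,  0.0442298 , -0.05340381])}
{'fx': 379.24582949394795, 'fy': 379.24582949394795, 'cx': 253.67288268404033, 'cy': 191.98124313719276, 'xyz': array([ 0.42122251, -0.88304589,  0.61372283]), 'orientation': array([ 0.86619006, -0.07872337,  0.03782969, -0.49202269])}
plate0 top [([321, 230, 347, 272], 0.84), ([163, 173, 199, 216], 0.61), ([322, 176, 354, 217], 0.56)]
plate0 side [([222, 172, 260, 187], 0.97), ([243, 249, 292, 274], 0.9), ([178, 253, 227, 279], 0.88)]
fixture top [([238, 204, 281, 266], 0.59), ([321, 174, 353, 217], 0.39)]
fixture side [([187, 185, 248, 233], 0.68)]
stand top [([235, 200, 281, 269], 0.64), ([227, 138, 273, 168], 0.59)]
stand side [([274, 185, 309, 215], 0.8)]
pinA top [([258, 140, 266, 158], 0.65)]
pinA side [([291, 183, 300, 229], 0.76), ([318, 164, 325, 210], 0.66), ([287, 169, 297, 202], 0.62), ([187, 188, 245, 233], 0.43), ([178, 252, 228, 279], 0.36)]
lever_base top [([86, 231, 120, 262], 0.77), ([130, 247, 160, 284], 0.66)]
lever_base side [([185, 131, 208, 163], 0.87), ([171, 150, 198, 178], 0.79), ([217, 284, 248, 342], 0.5)]
lever_tip top [([83, 246, 102, 260], 0.63), ([236, 204, 280, 266], 0.57), ([129, 267, 148, 288], 0.46)]
lever_tip side [([169, 146, 184, 168], 0.55), ([186, 131, 198, 145], 0.45), ([286, 156, 292, 190], 0.26)]
blank top [([104, 172, 134, 208], 0.77), ([165, 174, 202, 217], 0.17)]
blank side [([224, 150, 252, 165], 0.56)]
oil top [([398, 223, 429, 242], 0.94)]
oil side [([215, 283, 249, 340], 0.94)]
```

View pics/top0.png

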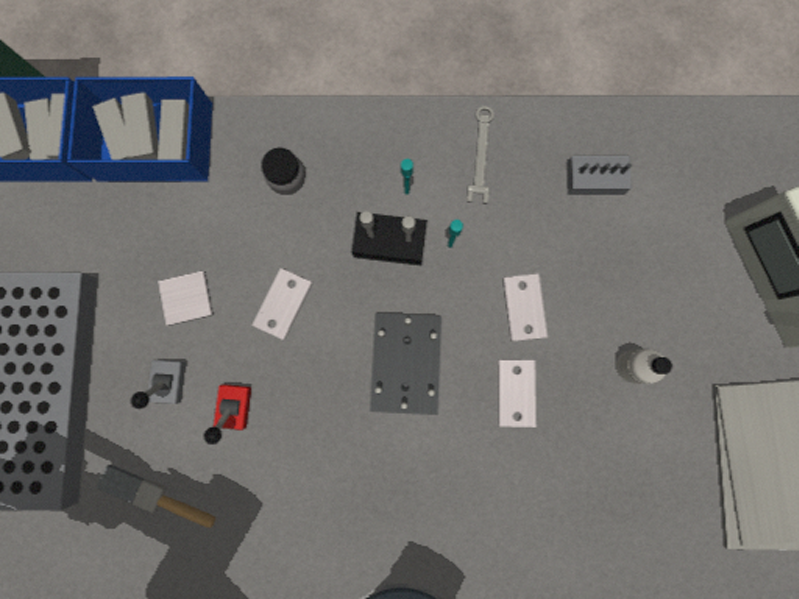

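View pics/side0.png

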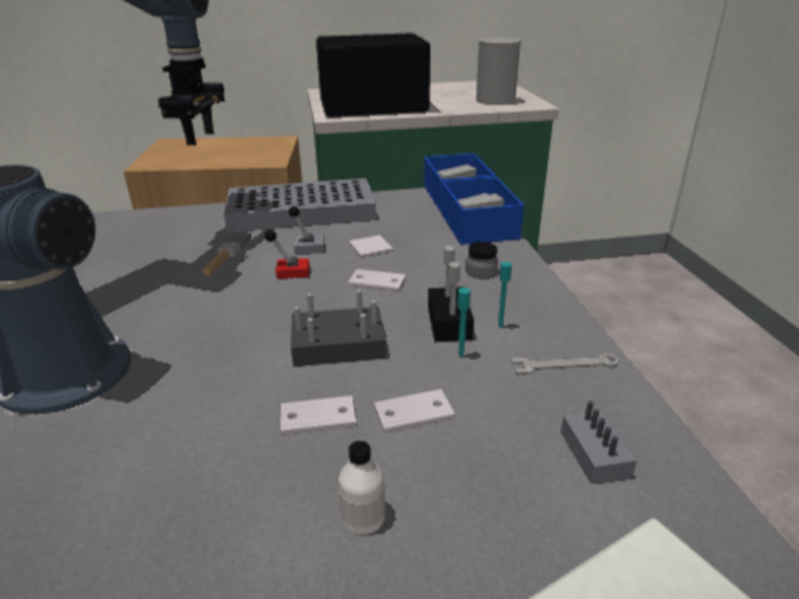

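Pictures (799-px scale). Plates with holes lie at (282,303), (525,307) and (517,393); the hole-less square blank at (185,297) is not one of them.
- **Fixture or stand:** the fixture is the big block at (405,362). The black block at (390,238) is the pin stand, and the grey rack at (600,175) is something else.
- **Pins:** the grey ones at (366,218) and (408,222) are the real ones; the turquoise ones at (407,165) and (455,230) are look-alikes.
- **Lever:** the grey block at (163,382) is the real one; the red one at (230,405) is a look-alike.

Next comes a close crop and precise measuring.

```bash
python3 - <<'E'
from h import *
im=cv2.imread("pics/top0_raw.png")
cv2.imwrite("pics/crop0.png",cv2.resize(im[125:275,155:360],None,fx=3.9,fy=3.9,interpolation=cv2.INTER_CUBIC))
g=cv2.cvtColor(im,cv2.COLOR_BGR2GRAY)
_,b=cv2.threshold(g,150,255,0)
cs,_=cv2.findContours(b,cv2.RETR_EXTERNAL,cv2.CHAIN_APPROX_NONE)
for c in cs:
    x,y,w,h=cv2.boundingRect(c)
    if 300<cv2.contourArea(c)<1500 and 90<x<370:
        P=np.array([ray("top",u,v,.01)[:2] for u,v in c[:,0]])*1000
        r=cv2.minAreaRect(P.astype(np.float32)); print("plate",np.round(r[0],1),np.round(r[1],1),round(r[2],1),(x,y,w,h))
        m=np.zeros_like(g);cv2.drawContours(m,[c],-1,255,-1)
        # holes: darkness-weighted
        hull=cv2.erode(m,np.ones((5,5)))
        hb=((g<165)&(hull>0)).astype(np.uint8)
        n,l,s,ce=cv2.connectedComponentsWithStats(hb)
        for i in range(1,n):
            if s[i,4]>4: print("  hole",ce[i].round(1),s[i,4],(ray("top",*ce[i],.01)[:2]*1000).round(1))
# fixture blobs
roi=g[195:272,232:288]; med=np.median(g[215:255,245:275]); print(med)
for nm,bb,z in(("post",roi>105,.085),("bore",roi<45,.04)):
    n,l,s,ce=cv2.connectedComponentsWithStats(bb.astype(np.uint8))
    for i in range(1,n):
        if s[i,4]<60: 
            c=ce[i]+[232,195]; print(nm,c.round(1),s[i,4],(ray("top",*c,z)[:2]*1000).round(1))
E
```

```text
plate [ 414.  -192.6] [ 59.7 109.2] 88.8 (320, 231, 24, 43)
  hole [331.  236.9] 28 [ 452.6 -192.3]
  hole [331.3 266.6] 31 [ 376.3 -191.1]
plate [ 559.4 -209.5] [110.8  60.6] 6.0 (323, 175, 28, 44)
  hole [334.5 182.5] 30 [ 596.8 -205.3]
  hole [338.4 210.6] 30 [ 521.6 -213.4]
plate [573.5 376.6] [78.7 78.8] 14.2 (101, 174, 34, 34)
plate [564.1 208.1] [ 59.4 109.9] 65.4 (162, 172, 37, 46)
  hole [186.5 181.5] 26 [598.6 191.9]
  hole [173.7 207.2] 30 [529.1 224. ]
85.0
post [261.2 205.2] 13 [528.  -9.]
post [243.7 213.2] 12 [508.2  33.6]
post [277.5 215. ] 12 [504.2 -48.8]
post [241.7 250. ] 13 [419.8  37.5]
post [276.1 251.5] 15 [416.7 -45.2]
post [258.5 260. ] 12 [396.4  -3. ]
```

View pics/crop0.png

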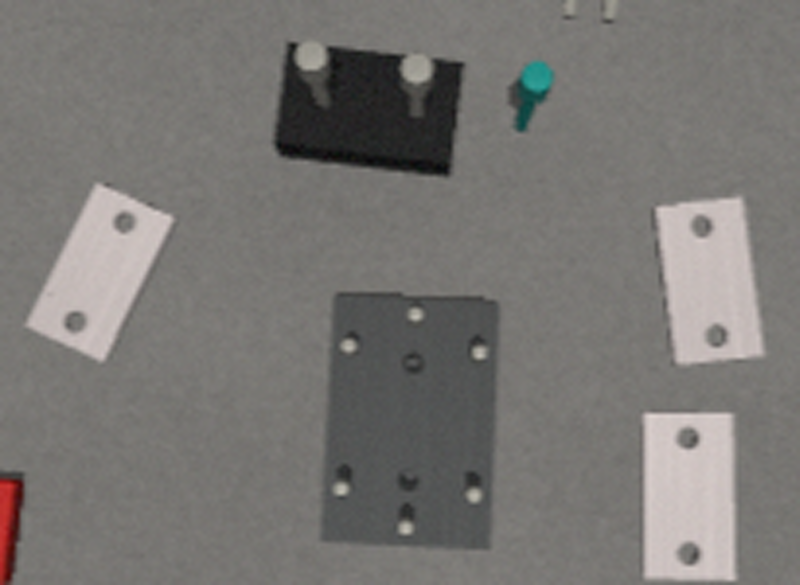

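The crop confirms the choice: three drilled plates, the fixture with six bright posts and two bores, grey pins in the black stand at crop (311,55) and (417,68), and a turquoise pin at (537,78) to be left alone. The fixture fit gives centre (462, -6) mm and yaw -2.5°; the post spans come out at 132 and 88 mm, as they should.

```bash
cat >> h.py <<'E'
def plan(x,y,z,deg):
    o=robot.get_obs(); p=np.array(o["position"]); C=R.from_quat(o["tool_rot"]); 
    best=None
    for k in(0,180,-180):
        t=np.radians(deg+k); yt=np.array([np.cos(t),np.sin(t),0]); zt=np.array([0,0,-1.]); xt=np.cross(yt,zt)
        rv=(C.inv()*R.from_matrix(np.c_[xt,yt,zt])).as_rotvec()
        if best is None or np.linalg.norm(rv)<np.linalg.norm(best): best=rv
    print("dp",(C.inv().apply(np.array([x,y,z])/1000-p)*1000).round(1).tolist(),"rot",best.round(3).tolist(),"| at",(p*1000).round(1),"t",round(o["time"],2),"w",round(o["grip_width"]*1000,1),"F",np.round(o["ft_force"],1),"q",np.round(o["q"],2))
def plates(im,lo=150,z=.01,box=(90,370)):
    g=cv2.cvtColor(im,cv2.COLOR_BGR2GRAY); _,b=cv2.threshold(g,lo,255,0); out=[]
    for c in cv2.findContours(b,cv2.RETR_EXTERNAL,cv2.CHAIN_APPROX_NONE)[0]:
        x=cv2.boundingRect(c)[0]
        if 300<cv2.contourArea(c)<1500 and box[0]<x<box[1]:
            P=np.array([ray("top",u,v,z)[:2] for u,v in c[:,0]])*1000
            m=np.zeros_like(g);cv2.drawContours(m,[c],-1,255,-1)
            hb=((g<165)&(cv2.erode(m,np.ones((5,5)))>0)).astype(np.uint8)
            n,l,s,ce=cv2.connectedComponentsWithStats(hb)
            H=[ray("top",*ce[i],z)[:2]*1000 for i in range(1,n) if s[i,4]>8]
            r=cv2.minAreaRect(P.astype(np.float32))
            out.append((np.round(r[0],1),np.round(r[1],1),round(r[2],1)))
            if len(H)==2:
                H.sort(key=lambda h:-h[0]); d=H[0]-H[1]; out[-1]+=("holes mid",(sum(H)/2).round(1),"d",np.linalg.norm(d).round(1),"yaw",np.degrees(np.arctan2(d[1],d[0])).round(1))
    return out
E
python3 - <<'E'
from h import *
im=cv2.imread("pics/top0_raw.png")
f=lambda u,v:(155+u/3.9,125+v/3.9)
for n,u,v,z in(("pin1",311,55,.143),("pin2",417,68,.143),("turqtop",537,78,.133),("turqbase",521,128,0.),("turqtop",537,78,.1)): print(n,(ray("top",*f(u,v),z)*1000).round(1))
for n,u,v in(("oiltop",661/1.56,366/1.56),("oiltopz0",636/1.56,360/1.56)): print(n,(ray("top",u,v,.12)*1000).round(1))
for n,u,v,z in(("ball",140,400,.092),("base",165,382,.025),("redball",212,435,.092),("turq2",407,165,.133)): print(n,(ray("top",u/1.56,v/1.56,z)*1000).round(1))
plan(564,208,120,65.2)
E
```

```text
pin1 [677.6  53.4 143. ]
pin2 [669.7 -10.3 143. ]
turqtop [666.3 -83.  133. ]
turqbase [666.6 -83.9   0. ]
turqtop [675.4 -86.1 100. ]
oiltop [ 457.9 -383.7  120. ]
oiltopz0 [ 466.6 -347.5  120. ]
ball [403.  400.6  92. ]
base [429.3 393.   25. ]
redball [351.4 287.   92. ]
turq2 [763.1  -7.7 133. ]
dp [-467.4, -246.9, 102.6] rot [-0.0, -0.0, 0.106] | at [200.6 591.9 222.6] t 0.9 w 86.7 F [-0.2 -0.4 -0.4] q [ 1.07  0.53  1.43  0.    1.18 -0.18]
```

```bash
python3 -m jog '{"dp":[[-467,-247,103],[-467,-247,103],[-467,-247,103],[-467,-247,103],[-467,-247,103],[-467,-247,103],[-467,-247,103],[-467,-247,103],[-467,-247,103],[-467,-247,103],[-467,-247,103],[-467,-247,103]],"delta_rot":[[0,0,0.106],[0,0,0.106],[0,0,0.106],[0,0,0.106],[0,0,0.106],[0,0,0.106],[0,0,0.106],[0,0,0.106],[0,0,0.106],[0,0,0.106],[0,0,0.106],[0,0,0.106]],"gripper":[1,1,1,1,1,1,1,1,1,1,1,1]}' 30
python3 -c "
from h import *
plan(564,208,3,65.2)"
```

```text
time: 2.1
position: [0.5678, 0.204, 0.1187]
tool_rot: [0.217, 0.976, -0.0, 0.001]
ft_force: [-0.1, 0.4, -0.1]
grip_width: 0.0873
grip_force: 0.0
dp [5.5, 1.9, 115.7] rot [0.0, 0.003, -0.006] | at [567.8 204.  118.7] t 2.1 w 87.3 F [-0.1  0.4 -0.1] q [ 0.16  0.63  1.58 -0.    0.93 -0.97]
```

```bash
python3 -m jog '{"dp":[[5.5,2,40],[5.5,2,85],[5.5,2,95],[5.5,2,95]],"delta_rot":[[0,0,-0.006],[0,0,-0.006],[0,0,-0.006],[0,0,-0.006]],"gripper":[1,1,1,1]}'
python3 -c "
from h import *
plan(564,208,3,65.2);robot.camera('top');robot.camera('top');plan(564,208,3,65.2)"
```

```text
time: 2.5
position: [0.5576, 0.2125, 0.0231]
tool_rot: [0.211, 0.977, -0.001, -0.002]
ft_force: [-0.2, -0.6, 0.7]
grip_width: 0.0867
grip_force: 0.0
dp [-7.8, -1.4, 20.1] rot [-0.002, -0.004, 0.007] | at [557.6 212.5  23.1] t 2.5 w 86.7 F [-0.2 -0.6  0.7] q [ 0.18  0.77  1.64  0.    0.74 -0.97]
dp [-5.3, -3.0, 22.9] rot [0.001, 0.002, 0.007] | at [560.3 212.9  25.9] t 2.6 w 86.7 F [-0.  -0.9  0.1] q [ 0.18  0.77  1.63  0.    0.74 -0.97]
```

```bash
python3 -c "
from h import *
for i in range(8):
    robot.camera('top');o=robot.get_obs();print((o['position']*1000).round(1),o['q'].round(4),o['tool_rot'].round(4))"
```

```text
[560.9 212.9  26.5] [ 1.7670e-01  7.6640e-01  1.6331e+00  1.0000e-04  7.3840e-01 -9.6790e-01] [2.115e-01 9.774e-01 7.000e-04 1.700e-03]
[561.1 212.8  26.8] [ 0.1765  0.766   1.6331  0.      0.7382 -0.968 ] [2.116e-01 9.774e-01 8.000e-04 2.000e-03]
[561.  212.8  26.8] [ 0.1764  0.7659  1.6333  0.      0.7381 -0.968 ] [2.116e-01 9.774e-01 8.000e-04 1.900e-03]
[560.8 212.6  26.6] [ 0.1763  0.7662  1.6336  0.      0.738  -0.968 ] [2.117e-01 9.773e-01 7.000e-04 1.700e-03]
[560.5 212.5  26.3] [ 0.1762  0.7666  1.634   0.      0.7379 -0.968 ] [2.117e-01 9.773e-01 6.000e-04 1.400e-03]
[560.3 212.4  26. ] [ 0.1761  0.767   1.6342  0.      0.7379 -0.968 ] [2.118e-01 9.773e-01 5.000e-04 1.200e-03]
[560.  212.4  25.7] [ 0.176   0.7674  1.6345  0.      0.7378 -0.968 ] [2.118e-01 9.773e-01 4.000e-04 9.000e-04]
[559.9 212.3  25.4] [ 0.176   0.7679  1.6346  0.      0.7377 -0.968 ] [2.118e-01 9.773e-01 3.000e-04 6.000e-04]
```

```bash
python3 -c "
from h import *
plan(564,208,3,65.2)"
```

```text
dp [-5.5, -2.2, 22.4] rot [0.001, 0.001, 0.006] | at [559.9 212.3  25.4] t 3.0 w 87.2 F [-0.4 -0.1 -0.3] q [ 0.18  0.77  1.63  0.    0.74 -0.97]
```

```bash
python3 -m jog '{"dp":[[-5.5,-2.2,10],[-5.5,-2.2,22],[-5.5,-2.2,22],[-5.5,-2.2,22],[-5.5,-2.2,22],[-5.5,-2.2,22],[-5.5,-2.2,22],[-5.5,-2.2,22],[-5.5,-2.2,22],[-5.5,-2.2,22],[-5.5,-2.2,22],[-5.5,-2.2,22]],"delta_rot":[[0,0,0.006],[0,0,0.006],[0,0,0.006],[0,0,0.006],[0,0,0.006],[0,0,0.006],[0,0,0.006],[0,0,0.006],[0,0,0.006],[0,0,0.006],[0,0,0.006],[0,0,0.006]],"gripper":[1,1,1,1,1,-0.3,-1,-1,-1,-1,-1,-1]}' 30
python3 -c "
from h import *
plan(564,208,60,65.2)"
```

```text
time: 4.2
position: [0.5636, 0.208, 0.0027]
tool_rot: [0.215, 0.977, 0.0, 0.0]
ft_force: [0.5, -0.4, 1.0]
grip_width: 0.0596
grip_force: 30.0
dp [-0.4, 0.2, -57.3] rot [0.0, 0.0, 0.0] | at [563.6 208.    2.7] t 4.2 w 59.6 F [ 0.5 -0.4  1. ] q [ 0.17  0.81  1.63  0.    0.7  -0.97]
```

```bash
python3 -c "
from h import *
plan(462.2,-5.8,110,87.5)"
```

```text
dp [2.4, -236.6, -107.4] rot [0.0, 0.0, -0.389] | at [563.6 208.    2.7] t 4.2 w 59.6 F [ 0.5 -0.4  1. ] q [ 0.17  0.81  1.63  0.    0.7  -0.97]
```

```bash
python3 -m jog '{"dp":[[0,0,-40],[0,0,-80],[0,-30,-107],[2.4,-80,-107],[2.4,-120,-107],[2.4,-160,-107],[2.4,-200,-107],[2.4,-236,-107],[2.4,-236.6,-107],[2.4,-236.6,-107],[2.4,-236.6,-107],[2.4,-236.6,-107]],"delta_rot":[[0,0,0],[0,0,0],[0,0,0],[0,0,-0.1],[0,0,-0.2],[0,0,-0.3],[0,0,-0.389],[0,0,-0.389],[0,0,-0.389],[0,0,-0.389],[0,0,-0.389],[0,0,-0.389]],"gripper":[-1,-1,-1,-1,-1,-1,-1,-1,-1,-1,-1,-1]}'
python3 -c "
from h import *
for i in range(4): robot.camera('top')
save('side','s1',(170,150,330,270),4.8)
plan(462.2,-5.8,60,87.5)"
```

```text
time: 5.4
position: [0.4626, -0.005, 0.1095]
tool_rot: [0.021, 1.0, 0.0, 0.0]
ft_force: [-0.1, 0.3, -2.4]
grip_width: 0.0597
grip_force: 30.0
dp [0.1, -0.5, 49.5] rot [-0.0, 0.0, 0.001] | at [462.3  -5.3 109.5] t 5.65 w 59.8 F [-0.2  0.3 -2.8] q [-0.25  0.51  1.94  0.    0.7  -1.78]
```

View pics/s1.png

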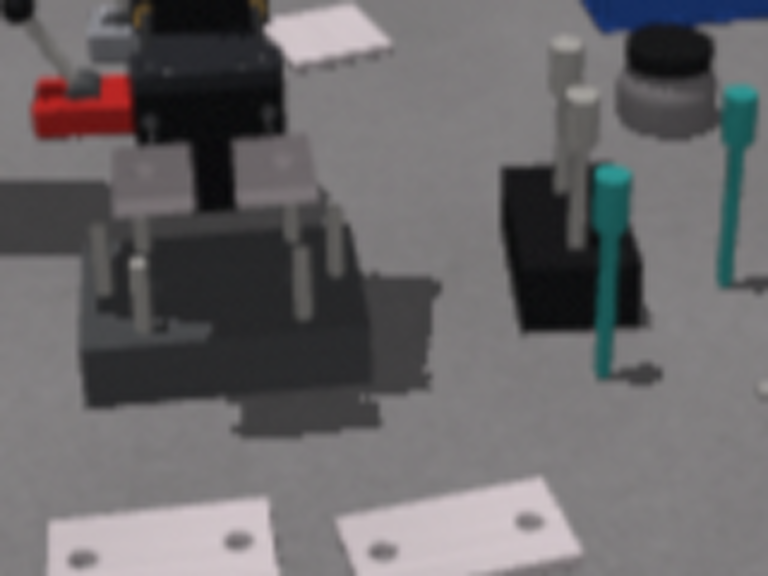

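The plate hangs level over the fixture at crop (215,175), centred between the posts. I'll lower it.

```bash
python3 -m jog '{"dp":[[0,-0.5,15],[0,-0.5,30],[0,-0.5,45],[0,-0.5,55],[0,-0.5,62],[0,-0.5,66],[0,-0.5,66],[0,-0.5,66],[0,-0.5,66]],"delta_rot":[[0,0,0],[0,0,0],[0,0,0],[0,0,0],[0,0,0],[0,0,0],[0,0,0],[0,0,0],[0,0,0]],"gripper":[-1,-1,-1,-1,-1,-1,-1,-1,-1]}'
```

```text
time: 6.55
position: [0.4625, -0.0065, 0.044]
tool_rot: [0.022, 1.0, -0.0, 0.001]
ft_force: [0.6, -0.0, -1.7]
grip_width: 0.0597
grip_force: 30.0
```

```bash
python3 -m jog '{"dp":[[0,0,0],[0,0,0],[0,0,0],[0,0,-35],[0,0,-70],[5,-30,-70],[15,-75,-70],[25,-120,-70],[40,-165,-70],[40,-187,-70],[40,-187,-70],[40,-187,-70]],"delta_rot":[[0,0,0],[0,0,0],[0,0,0],[0,0,0],[0,0,0],[0,0,0],[0,0,0],[0,0,0],[0,0,-0.026],[0,0,-0.026],[0,0,-0.026],[0,0,-0.026]],"gripper":[0,1,1,1,1,1,1,1,1,1,1,1]}'
python3 -c "
from h import *
for i in range(3): robot.camera('top')
save('top','t1',(155,125,360,275),3.9); im=cv2.imread('pics/t1_raw.png')
for z in(.01,.05):
  for p in plates(im,z=z): print(z,*p)
plan(414.2,-192,3,89)"
```

```text
time: 7.75
position: [0.4136, -0.1915, 0.1136]
tool_rot: [0.01, 1.0, 0.0, -0.0]
ft_force: [-0.6, 1.0, -0.8]
grip_width: 0.087
grip_force: 0.0
0.01 [ 561.3 -209.8] [109.4  62.6] 6.0
0.01 [573.5 376.2] [79.3 80.3] 13.8
0.01 [880.3 418.5] [ 39.7 109.7] 90.0
0.05 [ 556.3 -201.1] [104.7  59.9] 6.0
0.05 [568.  359.7] [75.9 76.8] 13.8
0.05 [861.6 400.2] [ 38. 105.] 90.0
dp [-0.5, -2.1, 110.5] rot [0.001, -0.001, 0.002] | at [ 413.8 -190.   113.5] t 7.95 w 87.2 F [-0.1 -0.7 -0.2] q [-0.68  0.49  1.95  0.    0.7  -2.23]
```

View pics/t1.png

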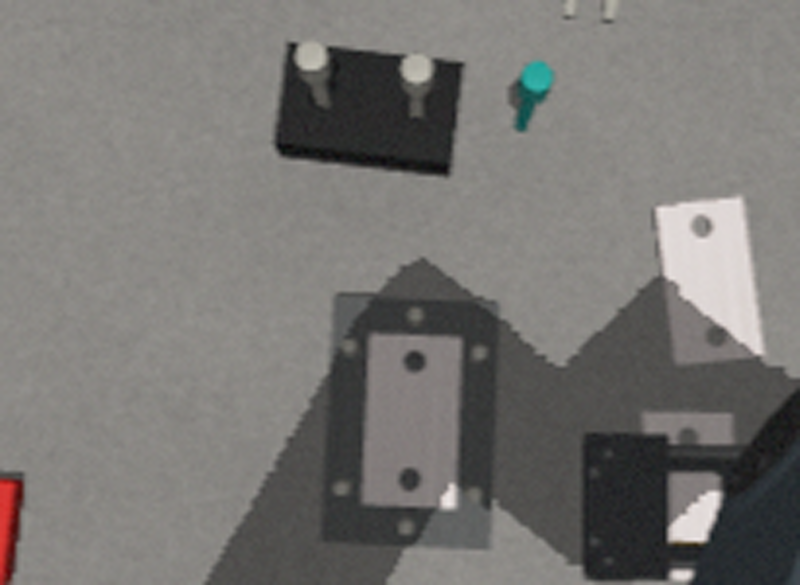

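The first plate lies between the posts. Its holes, at crop (414,361) and (409,479), are about where the bores showed before. The plate under the gripper is unmoved, so I'll grasp it.

```bash
python3 -m jog '{"dp":[[-0.5,-2,40],[-0.5,-2,80],[-0.5,-2,102],[-0.5,-2,110],[-0.5,-2,110.5],[-0.5,-2,110.5],[-0.5,-2,110.5],[-0.5,-2,110.5],[-0.5,-2,110.5],[-0.5,-2,110.5],[-0.5,-2,110.5],[-0.5,-2,110.5]],"delta_rot":[[0,0,0],[0,0,0],[0,0,0],[0,0,0],[0,0,0],[0,0,0],[0,0,0],[0,0,0],[0,0,0],[0,0,0],[0,0,0],[0,0,0]],"gripper":[1,1,1,1,1,1,-0.3,-1,-1,-1,-1,-1]}' 30
python3 -c "
from h import *
plan(462.2,-5.8,120,87.5)"
```

```text
time: 9.15
position: [0.4144, -0.1933, 0.0035]
tool_rot: [0.009, 1.0, 0.0, 0.0]
ft_force: [0.1, 1.2, 6.3]
grip_width: 0.0588
grip_force: 30.0
dp [-44.5, 188.4, -116.5] rot [0.0, 0.0, 0.026] | at [ 414.4 -193.3    3.5] t 9.15 w 58.8 F [0.1 1.2 6.3] q [-0.68  0.73  2.    0.    0.41 -2.23]
```

```bash
python3 -m jog '{"dp":[[0,0,-40],[0,0,-85],[-5,20,-116.5],[-15,60,-116.5],[-25,105,-116.5],[-35,150,-116.5],[-44.5,188,-116.5],[-44.5,188,-116.5],[-44.5,188,-116.5],[-44.5,188,-116.5],[-44.5,188,-116.5],[-44.5,188,-116.5]],"delta_rot":[[0,0,0],[0,0,0],[0,0,0],[0,0,0.026],[0,0,0.026],[0,0,0.026],[0,0,0.026],[0,0,0.026],[0,0,0.026],[0,0,0.026],[0,0,0.026],[0,0,0.026]],"gripper":[-1,-1,-1,-1,-1,-1,-1,-1,-1,-1,-1,-1]}'
python3 -c "
from h import *
for i in range(4): robot.camera('top')
plan(462.2,-5.8,53.8,87.5)"
```

```text
time: 10.35
position: [0.4621, -0.0075, 0.1195]
tool_rot: [0.023, 1.0, -0.0, -0.0]
ft_force: [0.6, 0.3, -2.7]
grip_width: 0.0597
grip_force: 30.0
dp [0.0, 1.0, 65.7] rot [-0.0, -0.0, -0.001] | at [462.2  -6.8 119.5] t 10.55 w 59.3 F [ 0.8 -0.1 -2.4] q [-0.26  0.49  1.93 -0.    0.72 -1.78]
```

```bash
python3 -m jog '{"dp":[[0,0.7,15],[0,0.7,30],[0,0.7,45],[0,0.7,55],[0,0.7,62],[0,0.7,65],[0,0.7,65],[0,0.7,65],[0,0.7,65]],"delta_rot":[[0,0,0],[0,0,0],[0,0,0],[0,0,0],[0,0,0],[0,0,0],[0,0,0],[0,0,0],[0,0,0]],"gripper":[-1,-1,-1,-1,-1,-1,-1,-1,-1]}'
python3 -c "
from h import *
plan(559.2,-209.4,120,96.1)"
```

```text
time: 11.45
position: [0.4626, -0.0056, 0.055]
tool_rot: [0.022, 1.0, -0.0, 0.001]
ft_force: [-0.8, -0.1, -1.9]
grip_width: 0.0596
grip_force: 30.0
dp [-105.4, -199.4, -64.8] rot [-0.0, 0.001, -0.15] | at [462.6  -5.6  55. ] t 11.45 w 59.6 F [-0.8 -0.1 -1.9] q [-0.25  0.62  1.97 -0.    0.55 -1.78]
```

```bash
python3 -m jog '{"dp":[[0,0,0],[0,0,0],[0,0,0],[0,0,-35],[0,0,-65],[-18,-34,-65],[-40,-75,-65],[-62,-117,-65],[-84,-160,-65],[-105,-199,-65],[-105,-199,-65],[-105,-199,-65]],"delta_rot":[[0,0,0],[0,0,0],[0,0,0],[0,0,0],[0,0,0],[0,0,0],[0,0,-0.05],[0,0,-0.1],[0,0,-0.15],[0,0,-0.15],[0,0,-0.15],[0,0,-0.15]],"gripper":[0,1,1,1,1,1,1,1,1,1,1,1]}'
python3 -c "
from h import *
for i in range(5): robot.camera('top')
save('top','t2',(155,125,360,275),3.9)
plan(559.2,-209.4,3,96.1)"
```

```text
time: 12.65
position: [0.5582, -0.2098, 0.1193]
tool_rot: [-0.052, 0.999, 0.0, -0.0]
ft_force: [-1.3, 0.4, -0.1]
grip_width: 0.0869
grip_force: 0.0
dp [-1.1, -2.0, 116.6] rot [0.001, -0.001, 0.001] | at [ 558.  -207.6  119.6] t 12.95 w 87.1 F [-0.3 -0.5  0.5] q [-0.54  0.62  1.6   0.    0.92 -2.22]
```

View pics/t2.png

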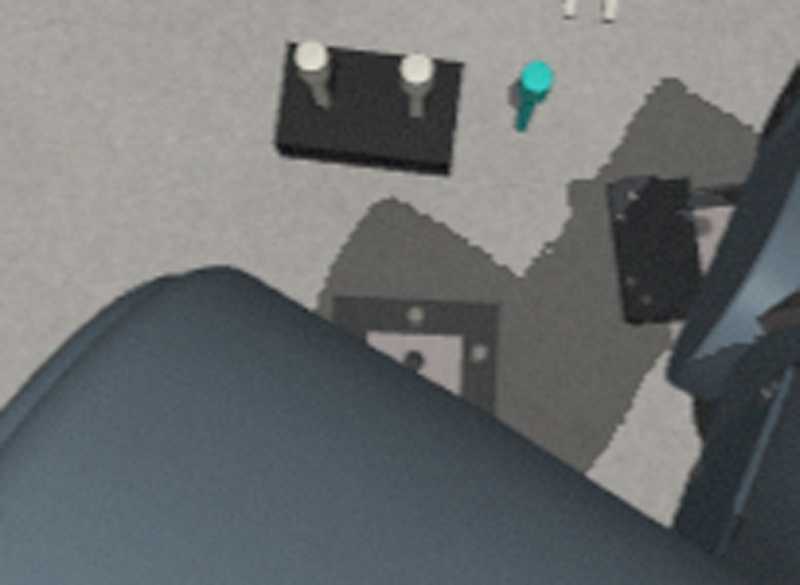

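The second plate lies squarely on the first, as far as the arm lets me see (hole at crop (413,360)). The third plate is unmoved under the gripper at (705,225).

```bash
python3 -m jog '{"dp":[[-1,-2,40],[-1,-2,80],[-1,-2,105],[-1,-2,115],[-1,-2,116.5],[-1,-2,116.5],[-1,-2,116.5],[-1,-2,116.5],[-1,-2,116.5],[-1,-2,116.5],[-1,-2,116.5],[-1,-2,116.5]],"delta_rot":[[0,0,0],[0,0,0],[0,0,0],[0,0,0],[0,0,0],[0,0,0],[0,0,0],[0,0,0],[0,0,0],[0,0,0],[0,0,0],[0,0,0]],"gripper":[1,1,1,1,1,1,-0.3,-1,-1,-1,-1,-1]}' 30
python3 -c "
from h import *
plan(462.2,-5.8,130,87.5)"
```

```text
time: 14.15
position: [0.5597, -0.2106, 0.0036]
tool_rot: [-0.053, 0.999, 0.0, 0.0]
ft_force: [-0.6, 1.5, 5.7]
grip_width: 0.0594
grip_force: 30.0
dp [75.3, 214.0, -126.4] rot [0.0, 0.0, 0.15] | at [ 559.7 -210.6    3.6] t 14.15 w 59.4 F [-0.6  1.5  5.7] q [-0.55  0.8   1.64  0.    0.7  -2.22]
```

```bash
python3 -m jog '{"dp":[[0,0,-40],[0,0,-85],[5,20,-126.5],[20,60,-126.5],[35,105,-126.5],[53,150,-126.5],[66,190,-126.5],[75,214,-126.5],[75,214,-126.5],[75,214,-126.5],[75,214,-126.5],[75,214,-126.5]],"delta_rot":[[0,0,0],[0,0,0],[0,0,0],[0,0,0.05],[0,0,0.1],[0,0,0.15],[0,0,0.15],[0,0,0.15],[0,0,0.15],[0,0,0.15],[0,0,0.15],[0,0,0.15]],"gripper":[-1,-1,-1,-1,-1,-1,-1,-1,-1,-1,-1,-1]}'
python3 -c "
from h import *
for i in range(5): robot.camera('top')
plan(462.4,-5.8,64.3,87.5)"
```

```text
time: 15.35
position: [0.4635, -0.0072, 0.1295]
tool_rot: [0.023, 1.0, -0.0, 0.001]
ft_force: [1.0, -0.1, -2.1]
grip_width: 0.0593
grip_force: 30.0
dp [0.2, 0.7, 65.2] rot [-0.0, -0.0, -0.001] | at [462.6  -6.5 129.5] t 15.6 w 59.3 F [ 0.2 -0.5 -2.9] q [-0.26  0.47  1.92 -0.    0.75 -1.78]
```

```bash
python3 -m jog '{"dp":[[0,0.5,15],[0,0.5,30],[0,0.5,45],[0,0.5,55],[0,0.5,62],[0,0.5,65],[0,0.5,65],[0,0.5,65],[0,0.5,65]],"delta_rot":[[0,0,0],[0,0,0],[0,0,0],[0,0,0],[0,0,0],[0,0,0],[0,0,0],[0,0,0],[0,0,0]],"gripper":[-1,-1,-1,-1,-1,-1,-1,-1,-1]}'
python3 -m jog '{"dp":[[0,0,0],[0,0,0],[0,0,0],[0,0,-35],[0,0,-70],[0,20,-120],[10,60,-120],[20,105,-120],[30,150,-120],[40,200,-120],[61,250,-120],[61,254,-120]],"delta_rot":[[0,0,0],[0,0,0],[0,0,0],[0,0,0],[0,0,0],[0,0,0],[0,0,0],[0,0,0],[0,0,0],[0,0,0],[0,0,0],[0,0,0]],"gripper":[0,1,1,1,1,1,1,1,1,1,1,1]}'
python3 -c "
from h import *
for i in range(3): robot.camera('top')
im=save('top','t3',(155,125,360,275),3.9)"
```

```text
time: 16.5
position: [0.4628, -0.0056, 0.065]
tool_rot: [0.022, 1.0, -0.0, 0.001]
ft_force: [0.1, -0.9, -1.9]
grip_width: 0.0595
grip_force: 30.0
time: 17.7
position: [0.41, 0.2548, 0.1848]
tool_rot: [0.019, 1.0, 0.001, -0.0]
ft_force: [0.4, -0.3, 0.5]
grip_width: 0.087
grip_force: 0.0
```

View pics/t3.png

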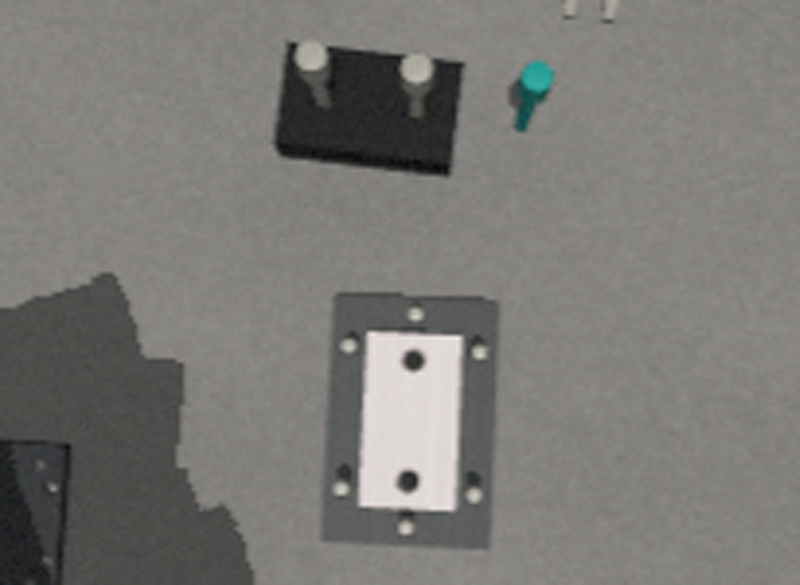

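The pile of three is clean and square between the posts, with dark holes at crop (413,360) and (408,481). I'll measure the pile against the posts, and the pin tops.

```bash
python3 - <<'E'
from h import *
im=cv2.imread("pics/t3_raw.png"); g=cv2.cvtColor(im,cv2.COLOR_BGR2GRAY)
for p in plates(im,z=.07,box=(230,300)): print(*p)
b=(g>105).astype(np.uint8); n,l,s,ce=cv2.connectedComponentsWithStats(b[195:272,232:288])
Q=[ray("top",*(ce[i]+[232,195]),.085)[:2]*1000 for i in range(1,n) if 5<s[i,4]<40]
print("posts",np.round(Q,1).tolist(),np.mean(Q,0))
gg=cv2.resize(g,None,fx=4,fy=4,interpolation=cv2.INTER_CUBIC)
for nm,f in(("top0",0),("t3",0)):
    g2=cv2.cvtColor(cv2.imread(f"pics/{nm}_raw.png"),cv2.COLOR_BGR2GRAY)
    for u,v in((311,55),(417,68)):
        u,v=int(155+u/3.9),int(125+v/3.9); r=g2[v-7:v+8,u-7:u+8].astype(float); w=np.clip(r-150,0,40)
        yy,xx=np.mgrid[-7:8,-7:8]; c=np.array([(w*xx).sum(),(w*yy).sum()])/w.sum()+[u,v]
        print(nm,"pintop",c.round(2),(ray("top",*c,.143)*1000).round(1),(w>5).sum())
plan(673,54,190,-6)
E
```

```text
[462.3  -6. ] [ 61.5 110.3] 87.8 holes mid [462.3  -6. ] d 75.8 yaw -2.2
posts [[528.0, -8.9], [508.1, 32.8], [504.4, -49.3], [420.3, 36.9], [416.6, -44.9], [397.0, -3.4]] [462.42514114  -6.13559358]
top0 pintop [234.69 140.01] [675.5  53.5 143. ] 15
top0 pintop [261.72 143.11] [668.1  -9.8 143. ] 16
t3 pintop [234.55 139.16] [677.5  53.8 143. ] 37
t3 pintop [261.56 142.37] [669.8  -9.4 143. ] 38
dp [-268.4, -184.7, -5.2] rot [-0.001, -0.0, -1.51] | at [412.9 250.2 184.6] t 17.9 w 87.0 F [-0.4 -0.7  0.3] q [ 0.31  0.39  1.82 -0.    0.92 -1.21]
```

```bash
python3 -c "
from h import *
plan(677.5,53.8,170,83)"
```

```text
dp [-272.9, -184.7, 14.8] rot [-0.001, 0.0, 0.079] | at [412.9 250.2 184.6] t 17.9 w 87.0 F [-0.4 -0.7  0.3] q [ 0.31  0.39  1.82 -0.    0.92 -1.21]
```

```bash
python3 -m jog '{"dp":[[-40,-27,0],[-80,-54,0],[-120,-81,0],[-160,-108,0],[-200,-135,5],[-240,-162,10],[-273,-184.7,15],[-273,-184.7,15],[-273,-184.7,15],[-273,-184.7,15],[-273,-184.7,15],[-273,-184.7,15]],"delta_rot":[[0,0,0.079],[0,0,0.079],[0,0,0.079],[0,0,0.079],[0,0,0.079],[0,0,0.079],[0,0,0.079],[0,0,0.079],[0,0,0.079],[0,0,0.079],[0,0,0.079],[0,0,0.079]],"gripper":[0.15,0.15,0.15,0.15,0.15,0.15,0.15,0.15,0.15,0.15,0.15,0.15]}'
python3 -c "
from h import *
for i in range(4): robot.camera('side')
save('side','s2',(230,120,340,220),7)
plan(677.5,53.8,107,83)"
```

```text
time: 19.1
position: [0.6765, 0.0552, 0.17]
tool_rot: [0.061, 0.998, 0.0, -0.0]
ft_force: [-1.0, -0.5, -0.2]
grip_width: 0.05
grip_force: 0.0
dp [-0.5, -1.1, 62.8] rot [-0.0, 0.0, 0.0] | at [677.1  54.9 169.8] t 19.35 w 49.9 F [-0.5  1.2 -0.2] q [-0.08  0.66  1.33 -0.    1.15 -1.53]
```

View pics/s2.png

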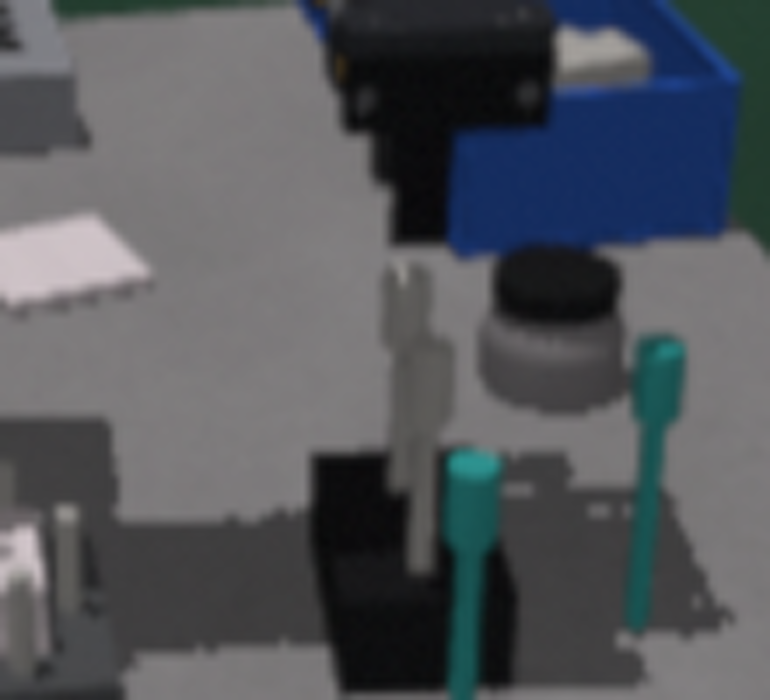

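The open fingers are at crop (419,200) above pin 1, whose top is at (408,270). The apparent offset may be perspective, so I'll check it by projection.

```bash
python3 - <<'E'
from h import *
f=lambda p:((proj("side",np.array(p)/1000)-[230,120])*7).round(0)
print("near finger tip outer",f((677.1,54.9-40,170)),"inner",f((677.1,54.9-25,170)),"pin1 top",f((677.5,53.8,143)),"pin grip bottom",f((677.5,53.8,110)),"pin2 top",f((669.8,-9.4,143)),"pin2 stand",f((669.8,-9.4,45)),"pin1 stand",f((677.5,53.8,45)))
E
```

```text
near finger tip outer [428. 254.] inner [419. 237.] pin1 top [402. 273.] pin grip bottom [399. 346.] pin2 top [424. 346.] pin2 stand [414. 563.] pin1 stand [394. 483.]
```

```bash
python3 -m jog '{"dp":[[-0.5,-1,20],[-0.5,-1,45],[-0.5,-1,60],[-0.5,-1,63],[-0.5,-1,63],[-0.5,-1,63],[-0.5,-1,63],[-0.5,-1,63],[-0.5,-1,63],[-0.5,-1,63],[-0.5,-1,63],[-0.5,-1,63]],"delta_rot":[[0,0,0],[0,0,0],[0,0,0],[0,0,0],[0,0,0],[0,0,0],[0,0,0],[0,0,0],[0,0,0],[0,0,0],[0,0,0],[0,0,0]],"gripper":[0.15,0.15,0.15,0.15,0.15,0.15,-0.3,-1,-1,-1,-1,-1]}' 8
python3 -m jog '{"dp":[[0,0,0],[0,0,0],[0,0,0],[0,0,0]],"delta_rot":[[0,0,0],[0,0,0],[0,0,0],[0,0,0]],"gripper":[-1,-1,-1,-1]}' 8
```

```text
time: 20.55
position: [0.6778, 0.0535, 0.1067]
tool_rot: [0.061, 0.998, 0.0, 0.0]
ft_force: [-0.3, -0.2, 1.7]
grip_width: 0.0196
grip_force: 8.0
time: 20.95
position: [0.6778, 0.0534, 0.1067]
tool_rot: [0.061, 0.998, 0.0, 0.0]
ft_force: [-0.2, 0.3, 2.6]
grip_width: 0.0195
grip_force: 8.0
```

```bash
python3 -m jog '{"dp":[[0,0,0],[0,0,0],[0,0,0],[0,0,0],[0,0,0],[0,0,0],[0,0,0],[0,0,0],[0,0,0],[0,0,0],[0,0,0],[0,0,0]],"delta_rot":[[0,0,0],[0,0,0],[0,0,0.15],[0,0,0.3],[0,0,0.45],[0,0,0.6],[0,0,0.75],[0,0,0.9],[0,0,1.05],[0,0,1.2],[0,0,1.35],[0,0,1.5]],"gripper":[0.15,0.15,0.15,0.15,0.15,0.15,0.15,0.15,0.15,0.15,0.15,0.15]}'
python3 -m jog '{"dp":[[0,0,0],[0,0,0],[0,0,0],[0,0,0],[0,0,0],[0,0,0],[0,0,0],[0,0,0],[0,0,0],[0,0,0]],"delta_rot":[[0,0,0.07],[0,0,0.07],[0,0,0.07],[0,0,0.07],[0,0,0.07],[0,0,0.07],[0,0,0.07],[0,0,0.07],[0,0,0.07],[0,0,0.07]],"gripper":[0.15,0.15,-0.3,-1,-1,-1,-1,-1,-1,-1]}' 8
python3 -m jog '{"dp":[[0,0,0],[0,0,0],[0,0,0]],"delta_rot":[[0,0,0],[0,0,0],[0,0,0]],"gripper":[-1,-1,-1]}' 40
python3 -c "
from h import *
plan(500.3,-7.6,107,-7)"
```

```text
time: 22.15
position: [0.6774, 0.0532, 0.1062]
tool_rot: [0.727, 0.686, -0.0, -0.0]
ft_force: [0.3, -0.3, -0.7]
grip_width: 0.0501
grip_force: 0.0
time: 23.15
position: [0.6776, 0.0534, 0.1066]
tool_rot: [0.749, 0.663, -0.0, 0.0]
ft_force: [0.0, -0.6, 0.0]
grip_width: 0.0198
grip_force: 8.0
time: 23.45
position: [0.6776, 0.0534, 0.1065]
tool_rot: [0.749, 0.663, -0.0, 0.0]
ft_force: [-0.4, 0.0, -0.1]
grip_width: 0.0191
grip_force: 40.0
dp [-82.1, -168.6, -0.5] rot [-0.0, 0.0, 0.0] | at [677.6  53.4 106.5] t 23.45 w 19.1 F [-0.4  0.  -0.1] q [-0.09  0.73  1.38 -0.    1.03  0.04]
```

```bash
python3 -m jog '{"dp":[[0,0,-20],[0,0,-50],[0,0,-85],[0,0,-100],[-15,-30,-100],[-32,-66,-100],[-52,-107,-100],[-72,-148,-100],[-82,-168.5,-100],[-82,-168.5,-100],[-82,-168.5,-100],[-82,-168.5,-100]],"delta_rot":[[0,0,0],[0,0,0],[0,0,0],[0,0,0],[0,0,0],[0,0,0],[0,0,0],[0,0,0],[0,0,0],[0,0,0],[0,0,0],[0,0,0]],"gripper":[-1,-1,-1,-1,-1,-1,-1,-1,-1,-1,-1,-1]}'
python3 -c "
from h import *
for i in range(5): robot.camera('top')
save('side','s3',(180,100,300,220),5)
f=lambda p:((proj('side',np.array(p)/1000)-[180,100])*5).round(0)
o=robot.get_obs()['position']*1000
print('foot',f(o-[0,0,96.5]),'bore',f((500.3,-7.6,70)),'far post top', f((528,-9,85)),'near bore',f((424.3,-4.4,70)))
plan(500.3,-7.6,107,-7)"
```

```text
time: 24.65
position: [0.5021, -0.0076, 0.2066]
tool_rot: [0.749, 0.663, 0.001, 0.001]
ft_force: [-0.8, 0.3, -0.7]
grip_width: 0.0189
grip_force: 40.0
foot [242. 429.] bore [244. 493.] far post top [294. 466.] near bore [103. 504.]
dp [-0.4, -0.5, 99.4] rot [-0.0, -0.0, 0.001] | at [500.9  -7.3 206.4] t 24.95 w 19.1 F [-0.2  0.   0.2] q [-0.24  0.38  1.76  0.    1.   -0.12]
```

View pics/s3.png

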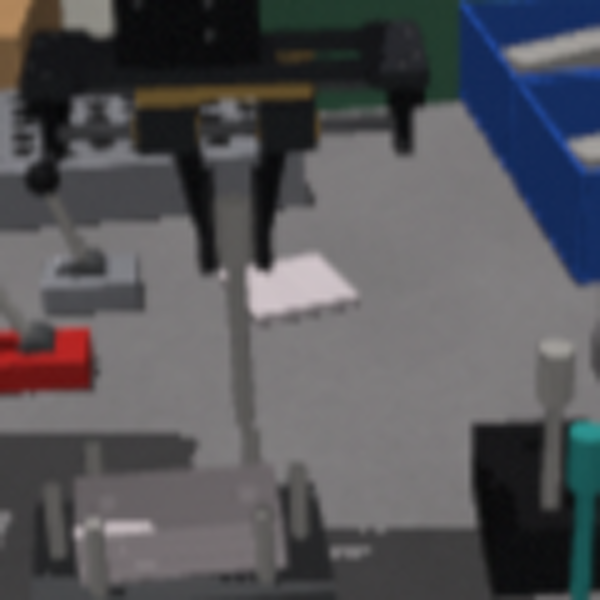

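The held pin is upright. Its foot is at crop (246,428), matching the projected (242,429) within the side camera's constant +4 px shift. The piece below it is the back post. I'll insert slowly and watch the force.

```bash
python3 -m jog '{"dp":[[-0.4,-0.5,10],[-0.4,-0.5,20],[-0.4,-0.5,28],[-0.4,-0.5,35],[-0.4,-0.5,40],[-0.4,-0.5,45],[-0.4,-0.5,50],[-0.4,-0.5,55],[-0.4,-0.5,60],[-0.4,-0.5,60],[-0.4,-0.5,60],[-0.4,-0.5,60]],"delta_rot":[[0,0,0],[0,0,0],[0,0,0],[0,0,0],[0,0,0],[0,0,0],[0,0,0],[0,0,0],[0,0,0],[0,0,0],[0,0,0],[0,0,0]],"gripper":[-1,-1,-1,-1,-1,-1,-1,-1,-1,-1,-1,-1]}'
python3 -c "
from h import *
plan(500.3,-7.6,101.5,-7)"
```

```text
time: 26.15
position: [0.5001, -0.0079, 0.1467]
tool_rot: [0.749, 0.663, 0.0, 0.0]
ft_force: [-0.8, -0.8, -1.2]
grip_width: 0.0189
grip_force: 40.0
dp [0.3, 0.1, 45.2] rot [0.001, 0.0, 0.0] | at [500.1  -7.9 146.7] t 26.15 w 18.9 F [-0.8 -0.8 -1.2] q [-0.24  0.48  1.82 -0.    0.85 -0.12]
```

Foot is at about 50 mm, inside the pile with no contact. On into the bore.

```bash
python3 -m jog '{"dp":[[0.2,0,4],[0.2,0,8],[0.2,0,12],[0.2,0,16],[0.2,0,20],[0.2,0,24],[0.2,0,24],[0.2,0,24]],"delta_rot":[[0,0,0],[0,0,0],[0,0,0],[0,0,0],[0,0,0],[0,0,0],[0,0,0],[0,0,0]],"gripper":[-1,-1,-1,-1,-1,-1,-1,-1]}'
python3 -c "
from h import *
plan(500.3,-7.6,101.5,-7)"
```

```text
time: 26.95
position: [0.4998, -0.0076, 0.1224]
tool_rot: [0.749, 0.663, -0.0, -0.0]
ft_force: [0.2, -0.5, -0.8]
grip_width: 0.0194
grip_force: 40.0
dp [0.1, 0.5, 20.9] rot [-0.0, -0.0, 0.0] | at [499.8  -7.6 122.4] t 26.95 w 19.4 F [ 0.2 -0.5 -0.8] q [-0.24  0.52  1.84  0.    0.79 -0.12]
```

```bash
python3 -m jog '{"dp":[[0,0,5],[0,0,10],[0,0,15],[0,0,18],[0,0,20],[0,0,20],[0,0,20],[0,0,20]],"delta_rot":[[0,0,0],[0,0,0],[0,0,0],[0,0,0],[0,0,0],[0,0,0],[0,0,0],[0,0,0]],"gripper":[-1,-1,-1,-1,-1,-1,-1,-1]}'
python3 -m jog '{"dp":[[0,0,0],[0,0,0],[0,0,0],[0,0,-15],[0,0,-45],[0,0,-70],[0,0,-70],[0,0,-70]],"delta_rot":[[0,0,0],[0,0,0],[0,0,0],[0,0,0],[0,0,0],[0,0,0],[0,0,0],[0,0,0]],"gripper":[0.15,0.15,0.15,0.15,0.15,0.15,0.15,0.15]}'
python3 -c "
from h import *
for i in range(2): robot.camera('top')
plan(669.8,-9.4,170,83)
plan(669.8,-9.4,170,-7)"
```

```text
time: 27.75
position: [0.5, -0.0077, 0.1027]
tool_rot: [0.749, 0.663, 0.0, 0.0]
ft_force: [-0.1, -0.5, -0.7]
grip_width: 0.019
grip_force: 40.0
time: 28.55
position: [0.5, -0.0076, 0.173]
tool_rot: [0.749, 0.663, 0.0, 0.001]
ft_force: [0.2, 0.1, -1.0]
grip_width: 0.05
grip_force: 0.0
dp [18.8, 169.8, 1.4] rot [-0.001, -0.002, -1.571] | at [499.   -7.4 171.7] t 28.65 w 50.3 F [-0.3  0.1 -0.7] q [-0.24  0.43  1.8  -0.    0.91 -0.12]
dp [18.8, 169.8, 1.4] rot [-0.002, -0.0, 0.0] | at [499.   -7.4 171.7] t 28.65 w 50.3 F [-0.3  0.1 -0.7] q [-0.24  0.43  1.8  -0.    0.91 -0.12]
```

```bash
python3 -m jog '{"dp":[[4,40,0],[8,80,0],[13,120,0],[17,155,0],[19,170,1.5],[19,170,1.5],[19,170,1.5],[19,170,1.5],[19,170,1.5]],"delta_rot":[[0,0,0],[0,0,0],[0,0,0],[0,0,0],[0,0,0],[0,0,0],[0,0,0],[0,0,0],[0,0,0]],"gripper":[0.15,0.15,0.15,0.15,0.15,0.15,0.15,0.15,0.15]}'
python3 -c "
from h import *
for i in range(5): robot.camera('top')
plan(669.8,-9.4,107,-7)"
```

```text
time: 29.55
position: [0.6696, -0.0094, 0.1709]
tool_rot: [0.749, 0.663, -0.001, -0.001]
ft_force: [1.0, -0.3, 0.8]
grip_width: 0.0498
grip_force: 0.0
dp [-0.0, -0.9, 64.4] rot [0.0, 0.0, 0.0] | at [670.7  -9.5 171.4] t 29.8 w 50.0 F [-0.1  0.1  0.7] q [-0.18  0.64  1.36 -0.    1.14 -0.06]
```

```bash
python3 -m jog '{"dp":[[0,-0.5,20],[0,-0.8,45],[0,-0.8,60],[0,-0.8,64],[0,-0.8,64],[0,-0.8,64],[0,-0.8,64],[0,-0.8,64],[0,-0.8,64],[0,-0.8,64],[0,-0.8,64],[0,-0.8,64]],"delta_rot":[[0,0,0],[0,0,0],[0,0,0],[0,0,0],[0,0,0],[0,0,0],[0,0,0],[0,0,0],[0,0,0],[0,0,0],[0,0,0],[0,0,0]],"gripper":[0.15,0.15,0.15,0.15,0.15,0.15,-0.3,-1,-1,-1,-1,-1]}' 8
python3 -m jog '{"dp":[[0,0,0],[0,0,0],[0,0,0],[0,0,0],[0,0,0],[0,0,0],[0,0,0],[0,0,0],[0,0,0],[0,0,0],[0,0,0],[0,0,0]],"delta_rot":[[0,0,0],[0,0,0],[0,0,-0.15],[0,0,-0.3],[0,0,-0.45],[0,0,-0.6],[0,0,-0.75],[0,0,-0.9],[0,0,-1.05],[0,0,-1.2],[0,0,-1.35],[0,0,-1.5]],"gripper":[0.15,0.15,0.15,0.15,0.15,0.15,0.15,0.15,0.15,0.15,0.15,0.15]}'
python3 -m jog '{"dp":[[0,0,0],[0,0,0],[0,0,0],[0,0,0],[0,0,0],[0,0,0],[0,0,0],[0,0,0],[0,0,0],[0,0,0]],"delta_rot":[[0,0,-0.07],[0,0,-0.07],[0,0,-0.07],[0,0,-0.07],[0,0,-0.07],[0,0,-0.07],[0,0,-0.07],[0,0,-0.07],[0,0,-0.07],[0,0,-0.07]],"gripper":[0.15,0.15,-0.3,-1,-1,-1,-1,-1,-1,-1]}' 8
python3 -m jog '{"dp":[[0,0,0],[0,0,0],[0,0,0]],"delta_rot":[[0,0,0],[0,0,0],[0,0,0]],"gripper":[-1,-1,-1]}' 40
python3 -c "
from h import *
plan(424.3,-4.4,107,83)"
```

```text
time: 31.0
position: [0.6703, -0.0094, 0.1072]
tool_rot: [0.749, 0.663, 0.0, 0.0]
ft_force: [-0.3, -0.9, 1.1]
grip_width: 0.0199
grip_force: 8.0
time: 32.2
position: [0.67, -0.0093, 0.1069]
tool_rot: [0.093, 0.996, 0.0, -0.0]
ft_force: [-0.3, -0.2, 0.1]
grip_width: 0.05
grip_force: 0.0
time: 33.2
position: [0.6701, -0.0093, 0.107]
tool_rot: [0.061, 0.998, 0.0, -0.0]
ft_force: [-0.3, -0.7, -0.5]
grip_width: 0.0199
grip_force: 8.0
time: 33.5
position: [0.6701, -0.0093, 0.107]
tool_rot: [0.061, 0.998, 0.0, -0.0]
ft_force: [0.1, 1.5, -0.4]
grip_width: 0.0188
grip_force: 40.0
dp [244.6, -25.3, 0.0] rot [0.0, -0.0, -0.001] | at [670.1  -9.3 107. ] t 33.5 w 18.8 F [ 0.1  1.5 -0.4] q [-0.18  0.72  1.4   0.    1.02 -1.63]
```

```bash
python3 -m jog '{"dp":[[0,0,-20],[0,0,-50],[0,0,-90],[0,0,-130],[0,0,-145],[0,0,-145],[30,-3,-145],[70,-7,-145],[110,-11,-145],[150,-15,-145],[190,-20,-145],[225,-23,-145]],"delta_rot":[[0,0,0],[0,0,0],[0,0,0],[0,0,0],[0,0,0],[0,0,0],[0,0,0],[0,0,0],[0,0,0],[0,0,0],[0,0,0],[0,0,0]],"gripper":[-1,-1,-1,-1,-1,-1,-1,-1,-1,-1,-1,-1]}'
python3 -m jog '{"dp":[[20,-2.3,0],[20,-2.3,0],[20,-2.3,0],[20,-2.3,20],[20,-2.3,40],[20,-2.3,45],[20,-2.3,45],[20,-2.3,45],[20,-2.3,45],[20,-2.3,45]],"delta_rot":[[0,0,0],[0,0,0],[0,0,0],[0,0,0],[0,0,0],[0,0,0],[0,0,0],[0,0,0],[0,0,0],[0,0,0]],"gripper":[-1,-1,-1,-1,-1,-1,-1,-1,-1,-1]}'
python3 -c "
from h import *
for i in range(2): robot.camera('top')
save('side','s4',(180,100,300,220),5)
f=lambda p:((proj('side',np.array(p)/1000)-[180,100])*5).round(0)
o=robot.get_obs()['position']*1000
print('foot',f(o-[0,0,97]),'bore',f((424.3,-4.4,70)),'home pin top',f((500.3,-7.6,138)))
plan(424.3,-4.4,147,83)"
```

```text
time: 34.7
position: [0.4403, -0.0041, 0.2503]
tool_rot: [0.061, 0.998, 0.0, -0.002]
ft_force: [-0.5, -0.0, -1.3]
grip_width: 0.0191
grip_force: 40.0
time: 35.7
position: [0.4245, -0.0046, 0.2077]
tool_rot: [0.061, 0.998, -0.0, 0.001]
ft_force: [-0.0, 0.4, -1.2]
grip_width: 0.019
grip_force: 40.0
foot [ 97. 440.] bore [103. 504.] home pin top [238. 383.]
dp [-0.1, 0.2, 60.5] rot [-0.0, 0.001, -0.001] | at [424.1  -4.5 207.5] t 35.85 w 18.9 F [-0.2 -0.2 -0.7] q [-0.28  0.28  1.93 -0.    0.93 -1.72]
```

View pics/s4.png

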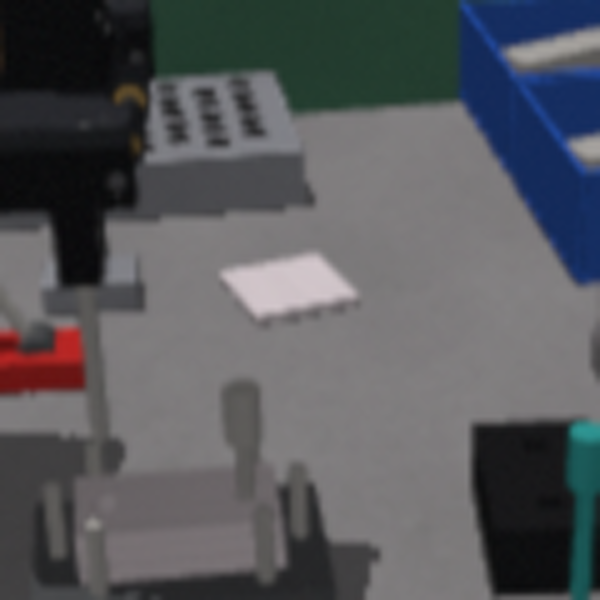

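The first pin stands home: its top is at crop (240,383), as projected. The second pin hangs over the near hole at about (95,440). Inserting it.

```bash
python3 -m jog '{"dp":[[0,0.1,10],[0,0.1,20],[0,0.1,30],[0,0.1,35],[0,0.1,40],[0,0.1,45],[0,0.1,50],[0,0.1,55],[0,0.1,60],[0,0.1,60],[0,0.1,60],[0,0.1,60]],"delta_rot":[[0,0,0],[0,0,0],[0,0,0],[0,0,0],[0,0,0],[0,0,0],[0,0,0],[0,0,0],[0,0,0],[0,0,0],[0,0,0],[0,0,0]],"gripper":[-1,-1,-1,-1,-1,-1,-1,-1,-1,-1,-1,-1]}'
python3 -m jog '{"dp":[[0,0,4],[0,0,8],[0,0,12],[0,0,16],[0,0,20],[0,0,24],[0,0,24],[0,0,24]],"delta_rot":[[0,0,0],[0,0,0],[0,0,0],[0,0,0],[0,0,0],[0,0,0],[0,0,0],[0,0,0]],"gripper":[-1,-1,-1,-1,-1,-1,-1,-1]}'
python3 -c "
from h import *
plan(424.3,-4.4,102,83)"
```

```text
time: 37.05
position: [0.4241, -0.0044, 0.1472]
tool_rot: [0.061, 0.998, -0.0, 0.0]
ft_force: [-0.1, 0.1, -1.2]
grip_width: 0.0188
grip_force: 40.0
time: 37.85
position: [0.4238, -0.0044, 0.1229]
tool_rot: [0.061, 0.998, 0.0, -0.0]
ft_force: [0.4, 0.1, -1.3]
grip_width: 0.0187
grip_force: 40.0
dp [-0.5, 0.0, 20.9] rot [0.0, -0.0, -0.001] | at [423.8  -4.4 122.9] t 37.85 w 18.7 F [ 0.4  0.1 -1.3] q [-0.28  0.44  2.02 -0.    0.68 -1.72]
```

```bash
python3 -m jog '{"dp":[[-0.3,0,5],[-0.3,0,10],[-0.3,0,15],[-0.3,0,18],[-0.3,0,20],[-0.3,0,20],[-0.3,0,20],[-0.3,0,20]],"delta_rot":[[0,0,0],[0,0,0],[0,0,0],[0,0,0],[0,0,0],[0,0,0],[0,0,0],[0,0,0]],"gripper":[-1,-1,-1,-1,-1,-1,-1,-1]}'
python3 -m jog '{"dp":[[0,0,0],[0,0,0],[0,0,0],[0,0,-15],[0,0,-45],[0,0,-85],[0,0,-100],[0,0,-100],[0,0,-100]],"delta_rot":[[0,0,0],[0,0,0],[0,0,0],[0,0,0],[0,0,0],[0,0,0],[0,0,0],[0,0,0],[0,0,0]],"gripper":[0.15,0.15,0.15,0.15,0.15,0.15,0.15,0.15,0.15]}'
python3 - <<'E'
from h import *
save('side','s5')
im=cv2.imread('pics/s5_raw.png'); t=cv2.imread('pics/top0_raw.png')
a=cv2.resize(im[170:250,180:260],(600,600),interpolation=cv2.INTER_CUBIC)[:,:400]
b=cv2.resize(t[220:280,80:120],(400,600),interpolation=cv2.INTER_CUBIC)
cv2.imwrite('pics/m5.png',np.hstack([a,b]))
for n,p in(("far",(500.3,-7.6)),("near",(424.3,-4.4))): print(n,((proj('side',np.array([*p,138])/1000)-[180,170])*7.5).round(0))
plan(370,405,200,73)
E
```

```text
time: 38.65
position: [0.4243, -0.0044, 0.1032]
tool_rot: [0.061, 0.998, -0.0, 0.0]
ft_force: [-0.6, 0.6, -0.5]
grip_width: 0.0188
grip_force: 40.0
time: 39.55
position: [0.4238, -0.0043, 0.2028]
tool_rot: [0.061, 0.998, -0.0, 0.0]
ft_force: [0.4, 0.5, 0.4]
grip_width: 0.0502
grip_force: 0.0
far [357.  50.]
near [139.  66.]
dp [103.1, 399.6, 2.5] rot [0.0, -0.002, 0.174] | at [423.3  -4.2 202.2] t 39.6 w 49.7 F [-0.7 -0.3  0.1] q [-0.28  0.29  1.94 -0.    0.91 -1.72]
```

View pics/m5.png

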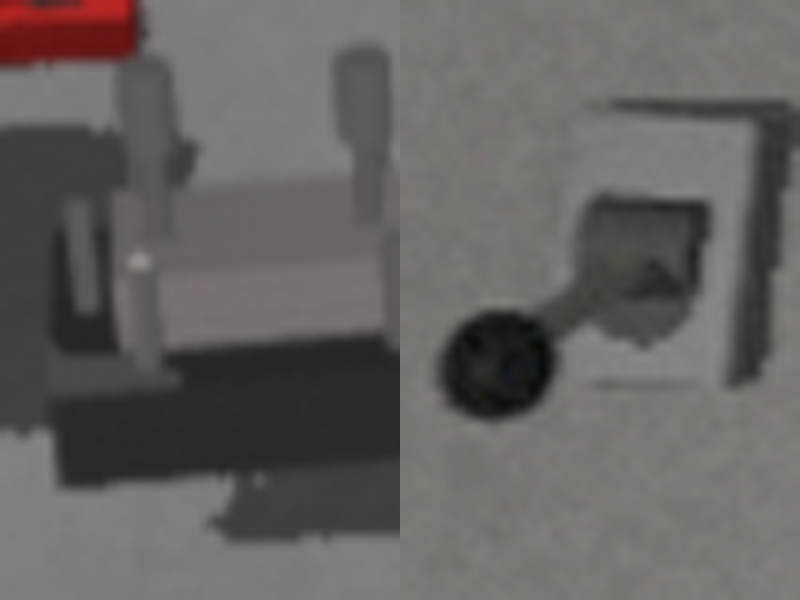

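Both pins stand equally home: their tops at panel (145,60) and (360,48) match the projected (139,66) and (357,50). The grey lever leans towards the robot, with its ball at panel (497,363). Next I'll get the lever geometry.

```bash
python3 - <<'E'
from h import *
f=lambda u,v,z:(ray("top",80+(u-400)/10,220+v/10,z)*1000).round(1)
C=[f(*c,.025) for c in((577,107),(757,120),(730,385),(565,382))]; print(C,np.mean(C,0))
b=f(497,363,.092); print("ball",b,"ang edge",np.degrees(np.arctan2(C[1][1]-C[2][1],C[1][0]-C[2][0])))
c=np.mean(C,0)[:2]; d=c-b[:2]; print(d,np.linalg.norm(d),np.degrees(np.arctan2(d[1],d[0])))
E
```

```text
[array([465.7, 416.5,  25. ]), array([462.5, 369.2,  25. ]), array([394.7, 372.1,  25. ]), array([395.2, 414.9,  25. ])] [429.525 393.175  25.   ]
ball [403.3 400.7  92. ] ang edge -2.449211536190055
[26.225 -7.525] 27.283259519346288 -16.010299839884368
```

```bash
python3 -m jog '{"dp":[[10,40,0],[20,80,0],[30,120,0],[45,160,0],[57,200,0],[68,240,0],[80,280,0],[92,320,0],[104,360,0],[114,392,0],[114,392,0],[114,392,0]],"delta_rot":[[0,0,-0.035],[0,0,-0.035],[0,0,-0.035],[0,0,-0.035],[0,0,-0.035],[0,0,-0.035],[0,0,-0.035],[0,0,-0.035],[0,0,-0.035],[0,0,-0.035],[0,0,-0.035],[0,0,-0.035]],"gripper":[-1,-1,-1,-1,-1,-1,-1,-1,-1,-1,-1,-1]}' 20
python3 -c "
from h import *
for i in range(5): robot.camera('side')
save('side','s6',(140,100,260,200),6)
f=lambda p:((proj('side',np.array(p)/1000)-[140,100])*6).round(0)
print('ball',f((403,400,92)),f((391,396,92)))
plan(358,399,82,85)"
```

```text
time: 40.8
position: [0.3578, 0.3982, 0.2011]
tool_rot: [0.043, 0.999, -0.002, -0.002]
ft_force: [0.7, -1.1, -0.5]
grip_width: 0.0002
grip_force: 0.0
ball [287. 221.] [267. 225.]
dp [1.5, 1.4, 120.9] rot [-0.0, -0.0, -0.002] | at [359.4 397.5 202.9] t 41.1 w -0.0 F [ 0.9 -0.8 -0.2] q [ 0.63  0.43  1.68 -0.    1.03 -0.85]
```

View pics/s6.png

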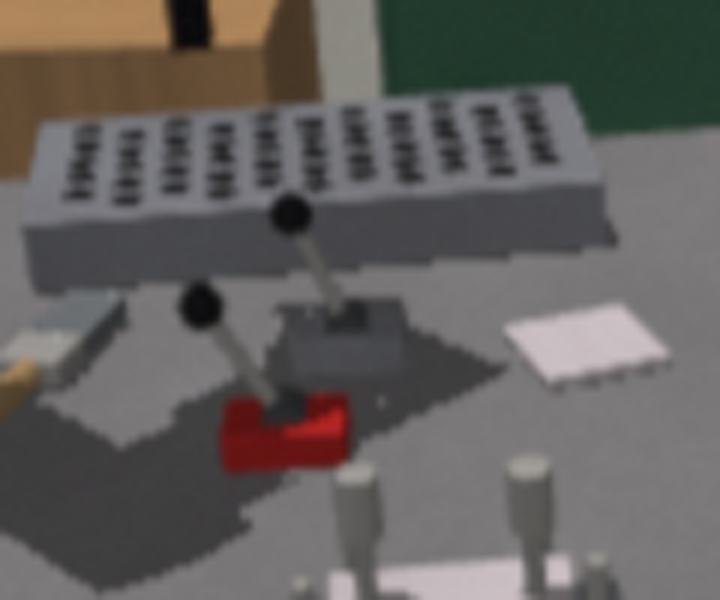

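The grey lever's ball is at crop (291,214), matching (403, 400, 95) mm. The red one is nearer the camera and out of the push path. I'll go down behind the ball and push.

```bash
python3 -m jog '{"dp":[[1,1,40],[1,1,80],[1,1,110],[1,1,120],[1,1,120],[1,1,120],[-12,1,120],[-24,1,120],[-36,1,120],[-48,1,120],[-60,1,120],[-68,1,120]],"delta_rot":[[0,0,0],[0,0,0],[0,0,0],[0,0,0],[0,0,0],[0,0,0],[0,0,0],[0,0,0],[0,0,0],[0,0,0],[0,0,0],[0,0,0]],"gripper":[-1,-1,-1,-1,-1,-1,-1,-1,-1,-1,-1,-1]}'
python3 -m jog '{"dp":[[-8,0,0],[-16,0,0],[-20,0,0],[-20,0,0],[-20,0,0]],"delta_rot":[[0,0,0],[0,0,0],[0,0,0],[0,0,0],[0,0,0]],"gripper":[-1,-1,-1,-1,-1]}'
```

```text
time: 42.3
position: [0.4286, 0.3936, 0.083]
tool_rot: [0.044, 0.999, 0.0, 0.0]
ft_force: [0.3, 0.5, -0.4]
grip_width: 0.0003
grip_force: 0.5
time: 42.8
position: [0.4449, 0.3916, 0.0826]
tool_rot: [0.044, 0.999, -0.001, -0.002]
ft_force: [-4.7, 1.2, 0.7]
grip_width: 0.0005
grip_force: 2.4
```

```bash
python3 -m jog '{"dp":[[-4,0,0],[-4,0,0],[10,0,0],[40,0,0],[50,0,-40],[50,0,-80],[50,0,-120],[50,0,-120],[50,0,-120]],"delta_rot":[[0,0,0],[0,0,0],[0,0,0],[0,0,0],[0,0,0],[0,0,0],[0,0,0],[0,0,0],[0,0,0]],"gripper":[-1,-1,-1,-1,-1,-1,-1,-1,-1]}'
python3 -c "
from h import *
for i in range(3): robot.camera('top')
save('side','s7',(140,100,260,200),6)
f=lambda p:((proj('side',np.array(p)/1000)-[140,100])*6).round(0)
for a in (.85,.9,1.0): l=a-.5; print(a,f((428+80*np.sin(l),392-4*np.sin(l),22+80*np.cos(l))),f((428,392,22)))
save('top','t7')
im=cv2.imread('pics/t7_raw.png')
for p in plates(im,z=.07,box=(230,300)): print(*p)
plan(0,0,0,85)"
```

```text
time: 43.7
position: [0.3982, 0.3967, 0.2045]
tool_rot: [0.044, 0.999, 0.001, 0.002]
ft_force: [-0.8, -0.0, -0.1]
grip_width: 0.0004
grip_force: 0.0
0.85 [376. 212.] [341. 330.]
0.9 [383. 214.] [341. 330.]
1.0 [395. 219.] [341. 330.]
[462.4  -6.1] [ 61.5 109.5] 87.6 holes mid [468.1  -5.7] d 61.6 yaw -1.0
dp [359.7, -428.5, 203.1] rot [-0.002, -0.002, -0.001] | at [396.4 395.7 201.5] t 43.95 w 0.5 F [-0.6  0.   0.3] q [ 0.59  0.47  1.62 -0.    1.06 -0.9 ]
```

View pics/s7.png

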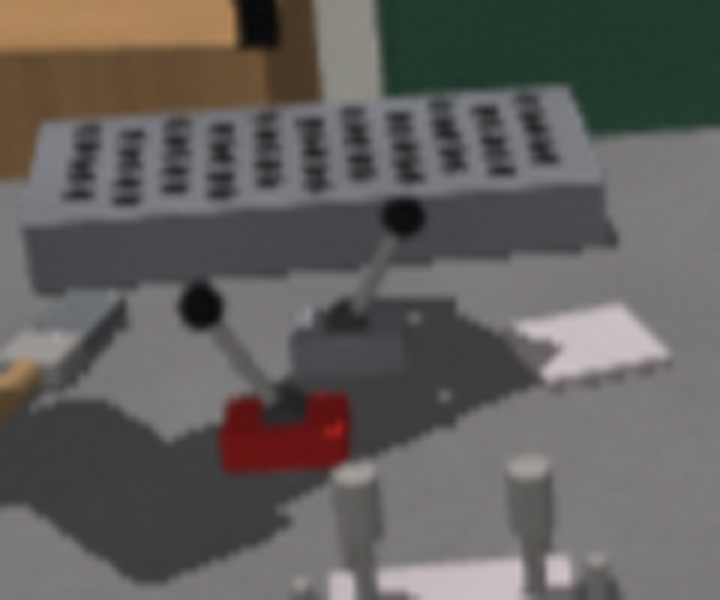

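The ball is now at crop (403,215), which is the fully-over end, and the finger met the stop at 4.7 N. The pile is centred at (462.4, -6.1) mm with both pins standing in it, and the arm is clear. I'll hand in.

```bash
python3 -c "
from rig import robot
print(robot.hand_in())"
```

```text
the job is handed in; nothing more can be done
None
```

I stacked the three plates on the fixture, put both pins home and pushed the lever fully over, then handed the job in at about 44 s; the hand-in returned no verdict.

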